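Turn the caddy round in a push-open drawer and latch the drawer shut

ROBOT

A 7-joint arm with a two-finger parallel gripper is mounted at the origin on the work surface. World frame = base frame: x ahead of the robot, y to its left, z up, the work surface at z = 0. Lengths are in mm, angles in rad, forces in N, time in s.
With the tool pointing down it reaches from about 400 to 900 mm from the base axis. Payload 5.5 kg.
Tool frame: the origin (TCP) lies on the centre line of the jaws, within the pads' length; the fingertips stand 11 mm ahead of it and the grasp point (between the pads) lies 8 mm behind it; z points along the fingers, y is the line along which they close (so a half turn about z gives the same grasp; the last joint's range is limited). The gripper opens to 92 mm and grips with 3 to 60 N. Pads are 19 mm wide; open, the fingers measure 130 mm over their backs; the gripper's body (75 mm by 190 mm) begins 47 mm behind the grasp point.
Start: joints at [-1.05, 0.501, -0.427, 1.55, 0.221, 1.138, -0.21], TCP at [165.681, 628.53, 213.029] pointing down, gripper open.
Joint ranges: [-2.88, 2.88], [-0.31, 2.03], [-1.54, 1.56], [0.2, 2.42], [-1.41, 4.55], [0.19, 2.02], [-2.57, 2.57]. Speed limits (rad/s): [2.57, 2.57, 3.14, 3.14, 3.14, 3.14, 3.14].

INTERFACE

Orientations are given as a rotation vector (axis times angle).
In Python, from workcell import manip gives the robot as it stands.
- The arm moves only by the tool play_rows, never from a script. Its argument "targets" is a list of rows, each a list of 5 numbers: the closure, from 0 (fully open) to 1 (shut), then the shift along the world's x, y, z in mm, then the turn about the world's z in degrees. In form: [[jaw, x, y, z, roll], ...]. A call has 1 to 8 rows; each row is the pose to reach, as a shift and turn from the pose commanded when the call began; what a row does not reach only later rows make up. A row lasts 1/10 s, in which the tool goes at most 50 mm and 8.59 degrees, less where a joint would pass 70% of its speed; a pose out of reach is approached as far as the arm can. A call with a gripper value outside its range is refused whole. The fingers move at their own pace and stop on an object; the grip force is fixed at half the most. Time passes only in rows, so rows that repeat a pose let the fingers close. It gives the time, the measured TCP pose, the force, the opening and the grip force at its end, in the units of the state.
- manip.state(): the state, without advancing time (a new reading comes with each control period).
- manip.grab_frame(name): name is "scene" or "top"; returns the picture (420x560x3 uint8, blue, green, red); there is no depth.
- manip.camera_model(name): a dict with "fx", "fy", "cx", "cy" (pixels), "origin" and "rotation" of the camera in the world. Camera axes: x right, y down, z forward; pixel columns grow to the right and rows downward; lengths in mm; the calibration is good to about 2 mm. A picture is of the moment at which its call begins. camera_model takes no time and is no camera call.
- manip.sign_off(): hands the job in; it is judged then, once.
Trained networks look in the newest picture that a camera, given by its name, has taken for a name from the list of things; names that differ only in an ending like _2 or _b are one class to them, and where a whole thing is asked for, a point or a joint stands for the part that bears it (a point fixed in the world has none). Each returns a list of dicts, best first, with "score" (0 to 1); they miss things now and then, are a little off and sometimes report something else, mostly with a low value. They report only what shows in the picture. A call takes as long as a camera call.
- manip.look_for(camera, thing): "box" ([left, top, right, bottom] in pixels, round what is visible of it).
- manip.trace(camera, thing): "region" (420x560 bool, what is visible of it) and "box" ([left, top, right, bottom] in pixels, round what is visible of it).
- manip.spot_point(camera, thing): "centre" ([column, row] in pixels: a listed point, or the origin of a listed thing).
The state is a dict: "time": time; "q": joint angles; "joint_vel": joint speeds; "joint_efforts": joint torques, N m; "tool_pos": TCP position; "eef_rot": TCP orientation; "wrist_force": force on the tool from outside, world axes, zero at the start; "torque": the same for the moment, N m; "opening": finger opening in mm; "grasp_force": force on a finger pad.
Only numpy, scipy, OpenCV 4.12 (cv2) and the standard library are available. Lean on these libraries where they do the work, as an engineer would, in place of code of your own. Each camera call takes 0.05 s, during which the arm holds its last target. There are 200 camera calls.

TASK

The caddy in the monitor riser's push-open drawer was put in back to front. Press the drawer front in until the latch lets go and the drawer springs out, lift the caddy clear by its bar, turn it half a turn so that the long pen compartment is at the front (the side nearer the robot), and lower it back (not drop it) so that it lies flat on the drawer's floor with the pen, eraser and sharpener still in it. Then push the drawer in, firmly but without ramming it, until the latch catches, make sure that it stays shut when you let go, and leave everything else on the desk where it is.

Things in the scene. Friction and masses are not known exactly. Their poses are not given: they have to be found in the camera images.
- riser: Monitor riser fixed on the desk: a wooden board 220 (x) x 392 (y) x 14 mm on black steel panels, its underside 70 mm, its top 84 mm above the desk. Origin on the desk, 120 mm behind the board's front edge, midway across; -x faces the robot, z up. Its left part (+y) holds one push-open drawer centred on y = +75 mm; its right part is an open cubby.
- drawer (a joint): How far the drawer is out, m along the riser's -x. 0 (within 0.5 mm) = shut, held by the push-push latch; 0.135 = fully out; -0.006 = pressed in to its firm stop. Pressing past -0.004 (best to the stop) and letting go works the latch: a shut drawer is freed and springs out to 0.135 in about 1 s; an open one catches and rests at 0. A shorter press changes nothing: shut stays shut, open springs out again.
- drawer_front (a point): Middle of the drawer's front face, to be pressed along the riser's +x; axes as the riser's. A plain wooden panel, no handle, 206 mm wide (y), 60 mm high (6 to 66 mm above the desk), 14 mm thick; shut, its face is flush with the front edge of the board above it, so pressing goes in under the board. The drawer pushes outward with 6 N when shut, 2 N fully out, plus 22 N per m/s of damping.
- drawer_floor (a point): Middle of the drawer's inner floor, 10 mm above the desk, 70 mm behind the front face; axes as the riser's (-x is the drawer's front). Inside 112 (x) x 172 (y) mm; side and back walls 5 mm thick, rising 32 mm above the floor. With the drawer fully out, the whole inside lies clear of the riser's board.
- caddy: Loose grey plastic caddy, a snug fit in the drawer, about 0.25 kg filled. Outside 109 (x) x 169 (y) mm at the rim, tapering to 103 x 163 mm at the foot, 28 mm high, walls 3 mm. Origin mid underside, z up. Its -x half is one long pen compartment, its +x half three small ones; 18 mm high dividers. It starts back to front: its -x points to the riser's +x.
- caddy_bar (a point): Middle of the caddy's carrying bar, 44 mm above the caddy's underside: a straight bar along the caddy's x, 99 mm long, 10 mm wide (y), 12 mm high, carried on a 6 mm post at either end, above the dividers and compartments; about 75 mm free on either side of it.
- caddy_pen_side (a point): Middle of the floor of the caddy's long pen compartment: 27 mm from the caddy's origin along the caddy's -x, 3 mm above its underside.
- pen: Black ball pen, 140 mm long, 10 mm thick, 14 g, lying in the caddy's long compartment; origin in the middle of its axis, which is its y axis.
- eraser: White eraser, 22 x 40 x 12 mm, 20 g, lying in one of the caddy's small compartments; origin in the middle of its underside.
- sharpener: Metal pencil sharpener, 24 x 16 x 12 mm, 18 g, lying in another small compartment of the caddy; origin in the middle of its underside.
- mug: White mug, 80 mm across, 92 mm high, on the desk to the right of the drawer; origin under its middle. To be left alone.
- stapler: Black desk stapler, 135 x 36 x 45 mm, on the desk to the left of the riser; origin under its middle. To be left alone.
- notebook: Grey notebook, 170 x 115 x 16 mm, lying in the riser's open cubby; origin under its middle. To be left alone.
- phone: Black phone, 72 x 150 x 8 mm, lying on the riser's board; origin under its middle. To be left alone.
- pot: Small terracotta pot with a plant, 76 mm across, about 120 mm high, on the riser's board; origin under its middle. To be left alone.
- pencil_cup: Dark round cup with pencils, 72 mm across, 95 mm high (pencils to 180 mm), on the desk to the left of the riser; origin under its middle. To be left alone.
- mouse: Grey computer mouse, 105 x 60 x 30 mm, on the desk at the right; origin under its middle. To be left alone.

How it is judged:
By the outcome, as a careful person would: the job done as asked, in the order asked, and still so for the second after the job is handed in, with the robot touching nothing.
It also fails if it takes over 64 s, if anything falls off the work surface, if the arm or the gripper's body presses on something with over 40 N, if the wrist force passes 120 N, or if a joint passes its speed limit or range.

## Working session

There is one attempt and no reset: what is moved stays moved. The work goes in short steps, Python scripts to look and compute and a tool call to move; the robot and the scene stay as the last step left them, time stands still between calls to the robot, and variables do not carry over. Pictures are saved under pics/ and viewed, at most 14 in all, crops included, and the job is handed in when it is done.

Besides the shell and the picture viewer there is one more tool, called after "Request:" as a command line: name --pt "numbers of a row" for each row, then --argument value for the rest. play_rows: Moves the arm, as the interface text tells. Its arguments: {"type":"object","properties":{"targets":{"type":"array","items":{"type":"array","items":{"type":"number"}}}},"required":["targets"]}

```bash
mkdir -p pics; cat > h.py <<'E'
import numpy as np, cv2
from workcell import manip
def ray(cam,px):
    m=manip.camera_model(cam); d=np.array([(px[0]-m["cx"])/m["fx"],(px[1]-m["cy"])/m["fy"],1.])
    return np.array(m["origin"],float), np.array(m["rotation"])@d
def at_z(cam,px,z):
    o,d=ray(cam,px); return o+d*(z-o[2])/d[2]
def proj(cam,p):
    m=manip.camera_model(cam); c=np.array(m["rotation"]).T@(np.array(p,float)-np.array(m["origin"],float))
    return np.array([m["fx"]*c[0]/c[2]+m["cx"],m["fy"]*c[1]/c[2]+m["cy"]])
E
python3 - <<'E'
from h import *
for c in("scene","top"):
    im=manip.grab_frame(c); cv2.imwrite(f"pics/{c}0.png",im); m=manip.camera_model(c); print(c,m["origin"],np.round(m["rotation"],3).tolist(),m["fx"])
for c in("scene","top"):
  for t,z in(("riser",0),("drawer_front",36),("mug",0),("phone",84),("pot",84),("stapler",0),("pencil_cup",0),("mouse",0)):
    r=manip.spot_point(c,t)
    for x in r[:1]: print(c,t,round(x["score"],2),np.round(x["centre"]),np.round(at_z(c,x["centre"],z)))
s=manip.state(); print(s["time"],s["tool_pos"],s["eef_rot"],s["opening"])
E
```

```text
scene [1098.09102499 -719.3489078   712.70605916] [-2.098, -0.816, 0.385] 379.86564934235804
top [ 474.91641288  -98.05659854 1109.68295767] [-2.184, 2.164, -0.046] 476.270177347394Traceback (most recent call last):
  File "<stdin>", line 7, in <module>
  File "h.py", line 7, in at_z
    o,d=ray(cam,px); return o+d*(z-o[2])/d[2]
                                         ~^^^
IndexError: invalid index to scalar variable.
```

View pics/scene0.png

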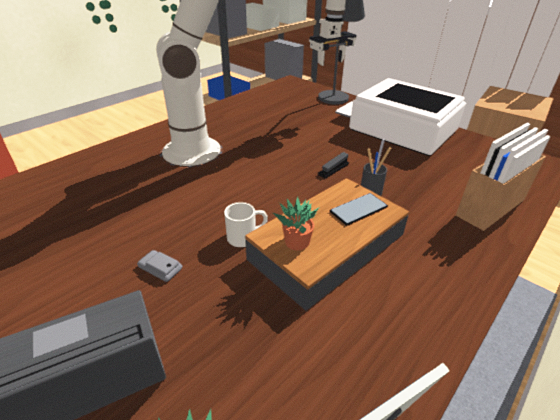

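View pics/top0.png

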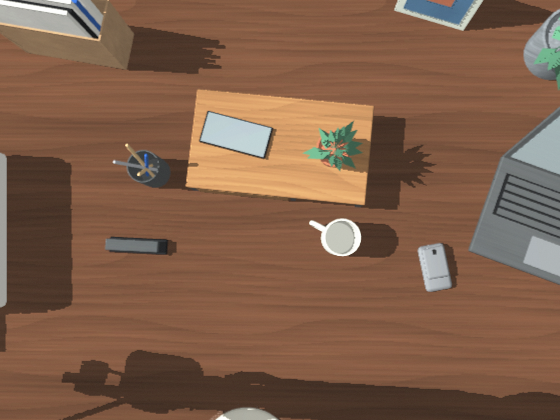

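Scene view: the riser is seen from behind (board corners near (248,235) and (408,215)). Top view: the board spans (197,90), (373,106), (365,205), (187,187), its front edge is the lower one, and the mug is in front at right (341,237).

```bash
sed -i 's/^from workcell.*/&\nfrom scipy.spatial.transform import Rotation as R/; s/np.array(m\["rotation"\])/R.from_rotvec(m["rotation"]).as_matrix()/' h.py
python3 - <<'E'
from h import *
im=manip.grab_frame("top")
r=manip.trace("top","riser")[0]; print(r["score"],r["box"])
hsv=cv2.cvtColor(im,cv2.COLOR_BGR2HSV)
reg=r["region"].astype(np.uint8)
for k in [reg]:
    c=max(cv2.findContours(k,0,2)[0],key=cv2.contourArea)
    q=cv2.boxPoints(cv2.minAreaRect(c)); print("rect px",q.round(1).tolist())
    P=np.array([at_z("top",p,84)[:2] for p in c[:,0,:]]).astype(np.float32)
    print("rect",cv2.minAreaRect(P)); print(cv2.boxPoints(cv2.minAreaRect(P)).round())
for p in((197,90),(373,106),(365,203),(187,186)): print(at_z("top",p,84).round())
for c in("top","scene"):
  for t,z in(("riser",0),("drawer_front",36),("mug",0),("phone",84),("pot",84),("stapler",0),("pencil_cup",0)):
    for x in manip.spot_point(c,t)[:1]: print(c,t,round(x["score"],2),np.round(x["centre"]),np.round(at_z(c,x["centre"],z)))
s=manip.state(); print(s["time"],s["tool_pos"],s["eef_rot"],s["opening"])
x=R.from_rotvec(s["eef_rot"]).as_matrix(); print(x.round(3))
E
```

```text
0.8 [185.0, 87.1, 373.6, 206.7]
rect px [[185.60000610351562, 190.0], [195.8000030517578, 87.80000305175781], [374.5, 105.5], [364.3999938964844, 207.8000030517578]]
rect ((689.5064697265625, -68.98834228515625), (390.88397216796875, 227.60023498535156), 84.68243408203125)
[[ 558. -253.]
 [ 785. -274.]
 [ 821.  115.]
 [ 594.  136.]]
[816. 115.  84.]
[ 781. -271.   84.]
[ 569. -254.   84.]
[603. 133.  84.]
top riser 0.68 [281. 146.] [709. -70.   0.]
top drawer_front 0.72 [245. 193.] [593.  11.  36.]
top mug 0.73 [339. 236.] [ 498. -206.    0.]
top phone 0.82 [237. 135.] [716.  24.  84.]
top pot 0.72 [333. 153.] [ 678. -184.   84.]
top pencil_cup 0.91 [156. 170.] [652. 226.   0.]
scene riser 0.81 [331. 248.] [704. -69.   0.]
scene mug 0.76 [241. 236.] [ 490. -203.    0.]
scene phone 0.94 [360. 209.] [718.  29.  84.]
scene pot 0.8 [298. 240.] [ 673. -179.   84.]
scene stapler 0.72 [332. 170.] [470. 253.   0.]
scene pencil_cup 0.6 [367. 193.] [639. 217.   0.]
0.95 [165.66903472 628.55118672 213.04882378] [-4.03743140e-01 -3.11552645e+00 -1.13923062e-04] 91.71667107519785
[[-0.967  0.255 -0.   ]
 [ 0.255  0.967  0.   ]
 [ 0.     0.    -1.   ]]
```

Request:
play_rows --pt "0 25 -43 0 0" --pt "0 49 -87 0 2" --pt "0 73 -131 0 4" --pt "0 97 -175 0 6" --pt "0 121 -219 0 8" --pt "0 145 -263 0 9.6" --pt "0 169 -307 0 9.6" --pt "0 193 -351 0 9.6"

```text
time: 1.75
tool_pos: [359.1, 276.5, 213.5]
eef_rot: [0.141, 3.137, 0.001]
wrist_force: [0.7, -0.0, 0.8]
opening: 91.8
grasp_force: 0.0
```

Request:
play_rows --pt "0.5 24 -44 0 0" --pt "1 48 -88 0 0" --pt "1 72 -132 0 0" --pt "1 96 -176 -10 0" --pt "1 120 -220 -20 0" --pt "1 130 -250 -30 0" --pt "1 130 -262 -50 0" --pt "1 130 -262 -60 0"

```text
time: 2.55
tool_pos: [487.6, 13.6, 151.7]
eef_rot: [-0.149, -3.136, 0.002]
wrist_force: [-0.4, 0.5, 0.9]
opening: 32.4
grasp_force: 0.0
```

```bash
python3 - <<'E'
from h import *
s=manip.state(); print({k:np.round(s[k],3) for k in("time","q","tool_pos","eef_rot","wrist_force","opening")})
a=manip.grab_frame("scene"); b=manip.grab_frame("top")
p=proj("scene",s["tool_pos"]); q=proj("top",s["tool_pos"]); print(p,q)
def crop(i,p,w=60,h=75):
    x,y=int(np.clip(p[0],w,560-w)),int(np.clip(p[1]-20,h,420-h)); return cv2.resize(i[y-h:y+h,x-w:x+w],(400,500),interpolation=cv2.INTER_CUBIC)
cv2.imwrite("pics/c1.png",np.hstack([crop(a,p),crop(b,q)]))
E
```

```text
{'time': np.float64(2.55), 'q': array([-0.02 ,  0.262, -0.073,  2.016,  0.026,  0.866,  1.369]), 'tool_pos': array([487.63 ,  13.584, 151.711]), 'eef_rot': array([-1.490e-01, -3.136e+00,  2.000e-03]), 'wrist_force': array([-0.389,  0.543,  0.859]), 'opening': np.float64(32.399)}
[292.44275228 159.4826973 ] [237.02024092 239.05702901]
```

View pics/c1.png

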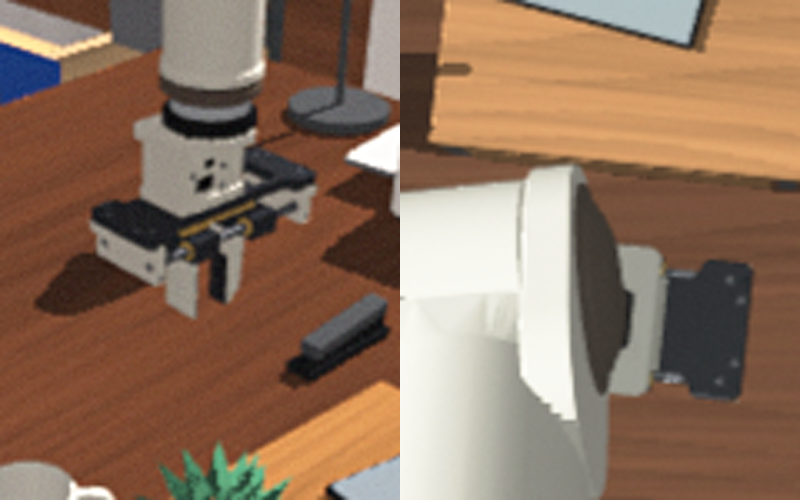

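The closed gripper hangs in front of the board (scene crop fingers at about (185,290); top view shows it clear of the front edge). Fingers are vertical, so I'll press gently and watch the force.

Request:
play_rows --pt "1 20 0 -40 0" --pt "1 40 0 -80 0" --pt "1 60 0 -108 0" --pt "1 70 0 -113 0" --pt "1 76 0 -113 0" --pt "1 76 0 -113 0"

```text
time: 3.25
tool_pos: [566.0, 17.3, 41.8]
eef_rot: [0.14, 3.136, 0.001]
wrist_force: [-0.6, 0.3, 0.7]
opening: 0.5
grasp_force: 0.0
```

Request:
play_rows --pt "1 2 0 0 0" --pt "1 4 0 0 0" --pt "1 6 -0.5 0 0" --pt "1 8 -0.5 0 0" --pt "1 10 -1 0 0" --pt "1 12 -1 0 0"

```text
time: 3.85
tool_pos: [576.4, 15.1, 40.1]
eef_rot: [-0.142, -3.138, 0.0]
wrist_force: [-0.7, 0.4, 0.4]
opening: 0.1
grasp_force: 0.0
```

Request:
play_rows --pt "1 2 0 0 0" --pt "1 4 0 0 0" --pt "1 4 0 0 0"

```text
time: 4.15
tool_pos: [578.7, 15.2, 39.6]
eef_rot: [-0.142, -3.135, 0.001]
wrist_force: [-4.8, 0.1, 3.6]
opening: 0.2
grasp_force: 2.3
```

Request:
play_rows --pt "1 2 0 0 0" --pt "1 4 0 0 0" --pt "1 4 0 0 0"

```text
time: 4.45
tool_pos: [578.6, 15.3, 39.1]
eef_rot: [-0.141, -3.127, 0.001]
wrist_force: [-14.3, -0.2, 11.4]
opening: 0.4
grasp_force: 7.3
```

Contact at x≈579 with an upward force: the root of the finger is on the board's edge. I'll back off and try higher.

Request:
play_rows --pt "1 -12 0 0 0" --pt "1 -12 0 9 0" --pt "1 -12 0 18 0" --pt "1 -8 0 18 0" --pt "1 -5 0 18 0" --pt "1 -3 0 18 0" --pt "1 -1 0 18 0" --pt "1 -1 0 18 0"

```text
time: 5.25
tool_pos: [578.9, 15.5, 57.2]
eef_rot: [-0.141, -3.129, 0.001]
wrist_force: [-13.3, 0.8, 9.6]
opening: 0.3
grasp_force: 6.3
```

Request:
play_rows --pt "1 2 0 0 0" --pt "1 4 0 0 0" --pt "1 4 0 0 0"

```text
time: 5.55
tool_pos: [578.8, 15.6, 56.8]
eef_rot: [-0.14, -3.121, 0.002]
wrist_force: [-21.7, 1.3, 18.7]
opening: 0.7
grasp_force: 11.2
```

```bash
python3 - <<'E'
from h import *
s=manip.state(); print({k:np.round(s[k],3) for k in("time","tool_pos","eef_rot","wrist_force","torque","opening")})
print(R.from_rotvec(s["eef_rot"]).as_matrix().round(3))
a=manip.grab_frame("scene"); b=manip.grab_frame("top")
cv2.imwrite("pics/c2.png",np.hstack([cv2.resize(a[130:280,200:320],(400,500)),cv2.resize(b[130:280,180:300],(400,500))]))
E
```

```text
{'time': np.float64(5.55), 'tool_pos': array([578.778,  15.595,  56.772]), 'eef_rot': array([-1.400e-01, -3.121e+00,  2.000e-03]), 'wrist_force': array([-21.728,   1.286,  18.655]), 'torque': array([ 0.142,  4.635, -0.16 ]), 'opening': np.float64(0.673)}
[[-0.996  0.09  -0.017]
 [ 0.09   0.996 -0.   ]
 [ 0.017 -0.002 -1.   ]]
```

View pics/c2.png

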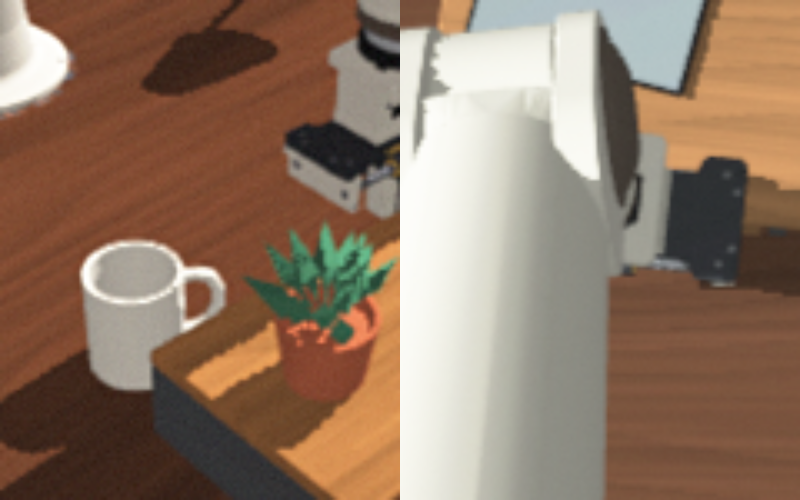

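Scene crop shows the gripper at the front edge by the pot and mug; nothing has moved. The vertical pads butt against the board edge at x≈579 at both heights, so I'll inspect the finger profile close to the scene camera to find a protruding part.

Request:
play_rows --pt "1 -25 0 0 0" --pt "1 -35 0 40 0" --pt "1 -40 -10 90 0" --pt "1 -30 -50 140 -8" --pt "1 -20 -90 180 -16" --pt "0.5 -10 -130 215 -24" --pt "0 0 -170 240 -27" --pt "0 5 -210 265 -27"

```text
time: 6.45
tool_pos: [590.7, -177.3, 312.9]
eef_rot: [0.87, 3.016, 0.0]
wrist_force: [1.1, 0.3, -0.1]
opening: 19.4
grasp_force: 0.0
```

Request:
play_rows --pt "0 10 -45 15 0" --pt "0 15 -90 30 0" --pt "0 20 -135 40 0" --pt "0 25 -180 50 0" --pt "0 30 -220 50 0" --pt "0 30 -225 50 0" --pt "0 30 -225 50 0"

```text
time: 7.15
tool_pos: [618.6, -403.4, 359.4]
eef_rot: [-0.875, -3.016, 0.001]
wrist_force: [0.7, 0.1, 0.4]
opening: 75.7
grasp_force: 0.0
```

```bash
python3 - <<'E'
from h import *
s=manip.state(); print({k:np.round(s[k],3) for k in("time","q","tool_pos","opening","wrist_force","torque")})
a=manip.grab_frame("scene"); cv2.imwrite("pics/s2.png",a); p=proj("scene",s["tool_pos"]); print(p)
E
```

```text
{'time': np.float64(7.15), 'q': array([ 0.441,  0.564,  0.177,  1.095, -0.094,  1.491,  1.605]), 'tool_pos': array([ 618.609, -403.399,  359.402]), 'opening': np.float64(75.699), 'wrist_force': array([0.683, 0.116, 0.409]), 'torque': array([ 0.055, -0.031,  0.042])}
[195.51628176 171.39181065]
```

Request:
play_rows --pt "0 0 0 0 -8.5" --pt "0 0 0 0 -17" --pt "0 0 0 0 -25.5" --pt "0 0 0 0 -34" --pt "0 0 0 0 -42.5" --pt "0 0 0 0 -51" --pt "0 0 0 0 -59.5" --pt "0 0 0 0 -68"

```text
time: 8.0
tool_pos: [620.5, -398.2, 361.2]
eef_rot: [-2.412, -2.013, -0.003]
wrist_force: [-0.2, -0.4, 0.6]
opening: 92.0
grasp_force: 0.0
```

Request:
play_rows --pt "0 0 0 0 -8.5" --pt "0 0 0 0 -17" --pt "0 0 0 0 -22" --pt "0 0 0 0 -22"

```text
time: 8.4
tool_pos: [620.5, -398.4, 361.1]
eef_rot: [-2.748, -1.522, -0.002]
wrist_force: [0.2, 0.6, -0.2]
opening: 92.1
grasp_force: 0.0
```

```bash
python3 - <<'E'
from h import *
s=manip.state(); print({k:np.round(s[k],3) for k in("time","q","tool_pos","opening")})
b=manip.grab_frame("scene"); a=cv2.imread("pics/s2.png"); p=proj("scene",s["tool_pos"]); print(p)
x,y=int(p[0]),int(p[1])-25
f=lambda i:cv2.resize(i[max(y-75,0):y+75,x-60:x+60],(400,500),interpolation=cv2.INTER_CUBIC)
cv2.imwrite("pics/c3.png",np.hstack([f(a),f(b)]))
E
```

```text
{'time': np.float64(8.4), 'q': array([ 0.268,  0.589,  0.482,  1.106, -0.263,  1.504,  0.138]), 'tool_pos': array([ 620.475, -398.431,  361.088]), 'opening': np.float64(92.078)}
[198.38691982 169.84067698]
```

View pics/c3.png

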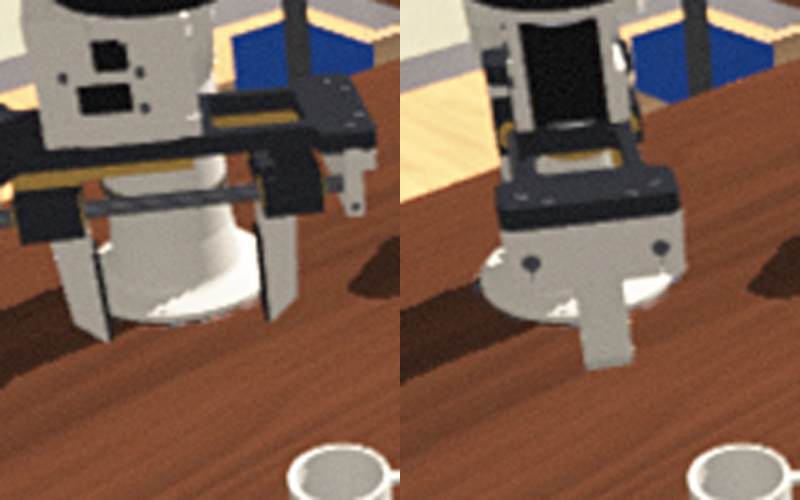

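Left: plain vertical finger plates at (85,290) and (280,270). Right: the end view, finger (605,320), narrow and straight, with no overhang. A vertical tool meets the board edge, so the tool needs a small forward tilt. The wrist limit (joint 6) high up might provide one, so I'll test that in free air above the drawer.

Request:
play_rows --pt "0 0 45 0 8.5" --pt "0 0 90 10 17" --pt "0 0 135 20 25.5" --pt "0 0 180 30 34" --pt "0 0 225 40 42.5" --pt "0 0 270 50 51" --pt "0 0 315 60 59.5" --pt "0 0 355 80 68"

```text
time: 9.25
tool_pos: [618.1, -42.1, 440.5]
eef_rot: [-1.413, -2.804, -0.0]
wrist_force: [0.6, 0.4, -0.1]
opening: 91.6
grasp_force: 0.0
```

Request:
play_rows --pt "0.5 0 20 45 8.5" --pt "1 0 40 90 17" --pt "1 10 50 130 25.5" --pt "1 20 50 165 34" --pt "1 30 50 195 42.5" --pt "1 40 50 225 49" --pt "1 50 50 255 49" --pt "1 50 50 255 49"

```text
time: 10.05
tool_pos: [650.4, 4.5, 656.9]
eef_rot: [0.139, 3.075, 0.008]
wrist_force: [1.1, 0.5, -0.9]
opening: 32.7
grasp_force: 0.0
```

```bash
cat >> h.py <<'E'
def st():
    s=manip.state(); M=R.from_rotvec(s["eef_rot"]).as_matrix()
    print(round(s["time"],2),"q",np.round(s["q"],3),"pos",np.round(s["tool_pos"],1),"z",M[:,2].round(3),"y",M[:,1].round(3),"F",np.round(s["wrist_force"],1),"op",round(s["opening"],1))
E
python3 -c "from h import *; st()"
```

```text
10.05 q [-0.169  0.443  0.276  0.631 -0.138  2.015  1.494] pos [650.4   4.5 656.9] z [ 0.064  0.002 -0.998] y [0.09  0.996 0.008] F [ 1.1  0.5 -0.9] op 32.7
```

The tilt shows up (tool z axis 0.064 forward). Raise more, then check whether it persists on the way down.

Request:
play_rows --pt "1 30 0 40 0" --pt "1 40 0 80 0" --pt "1 40 0 110 0" --pt "1 40 0 110 0"

```text
time: 10.45
tool_pos: [656.4, 4.8, 688.0]
eef_rot: [0.134, 3.008, 0.017]
wrist_force: [-0.0, 0.3, -0.9]
opening: 2.0
grasp_force: 0.0
```

```bash
python3 -c "from h import *; st()"
```

```text
10.45 q [-0.187  0.438  0.336  0.572 -0.177  2.015  1.504] pos [656.4   4.8 688. ] z [ 0.131  0.005 -0.991] y [0.088 0.996 0.017] F [-0.   0.3 -0.9] op 2.0
```

Request:
play_rows --pt "1 -20 0 -45 0" --pt "1 -40 0 -90 0" --pt "1 -60 0 -135 0" --pt "1 -80 0 -180 0" --pt "1 -100 0 -220 0" --pt "1 -100 0 -220 0"

```text
time: 11.05
tool_pos: [548.5, 4.1, 458.3]
eef_rot: [0.137, 3.025, 0.013]
wrist_force: [-0.3, 0.1, -0.2]
opening: 0.4
grasp_force: 0.0
```

```bash
python3 -c "from h import *; st()"
```

```text
11.05 q [-0.351  0.064  0.314  1.549 -0.019  1.419  1.443] pos [548.5   4.1 458.3] z [ 0.113  0.004 -0.994] y [0.089 0.996 0.014] F [-0.3  0.1 -0.2] op 0.4
```

The tilt is retained (0.113). I want about 0.2, so one more lift.

Request:
play_rows --pt "1 20 0 45 0" --pt "1 40 0 90 0" --pt "1 60 0 135 0" --pt "1 80 0 180 0" --pt "1 100 0 225 0" --pt "1 120 0 270 0" --pt "1 140 0 315 0" --pt "1 150 0 340 0"

```text
time: 11.85
tool_pos: [666.4, 3.9, 714.2]
eef_rot: [0.133, 2.946, 0.018]
wrist_force: [-0.7, -0.2, -0.1]
opening: 0.5
grasp_force: 0.0
```

```bash
python3 -c "from h import *; st()"
```

```text
11.85 q [-0.124  0.442  0.199  0.496 -0.108  2.016  1.473] pos [666.4   3.9 714.2] z [ 0.191  0.003 -0.982] y [0.088 0.996 0.02 ] F [-0.7 -0.2 -0.1] op 0.5
```

Request:
play_rows --pt "1 -20 1 -45 0" --pt "1 -40 2 -90 0" --pt "1 -60 3 -135 0" --pt "1 -80 4 -180 0" --pt "1 -100 6 -225 0" --pt "1 -120 8 -270 0" --pt "1 -130 10 -315 0" --pt "1 -130 10 -360 0"

```text
time: 12.65
tool_pos: [533.8, 14.2, 359.5]
eef_rot: [0.133, 2.949, 0.02]
wrist_force: [1.1, -0.2, 0.1]
opening: 0.6
grasp_force: 0.0
```

Request:
play_rows --pt "1 0 0 -48 0" --pt "1 0 0 -96 0" --pt "1 0 0 -144 0" --pt "1 0 0 -192 0" --pt "1 0 0 -240 0" --pt "1 0 0 -280 0" --pt "1 0 0 -300 0" --pt "1 0 0 -300 0"

```text
time: 13.45
tool_pos: [532.5, 13.4, 57.6]
eef_rot: [0.135, 2.957, 0.015]
wrist_force: [0.0, 0.2, 0.1]
opening: 0.3
grasp_force: 0.0
```

```bash
python3 -c "from h import *; st()"
```

```text
13.45 q [-0.193  0.393  0.126  2.141 -0.085  0.431  1.474] pos [532.5  13.4  57.6] z [ 0.18   0.002 -0.984] y [0.089 0.996 0.018] F [0.  0.2 0.1] op 0.3
```

Now down to z≈35 and press slowly.

Request:
play_rows --pt "1 10 0 -12 0" --pt "1 25 0 -23 0" --pt "1 35 0 -23 0" --pt "1 40 -1 -23 0" --pt "1 43 -1 -23 0" --pt "1 45 -1 -23 0" --pt "1 47 -1 -23 0"

```text
time: 14.15
tool_pos: [582.4, 12.8, 37.7]
eef_rot: [0.134, 2.952, 0.017]
wrist_force: [-5.5, -0.7, 3.7]
opening: 0.3
grasp_force: 2.9
```

Request:
play_rows --pt "1 2 0 0 0" --pt "1 4 0 0 0" --pt "1 6 -0.5 0 0" --pt "1 6 -0.5 0 0"

```text
time: 14.55
tool_pos: [585.0, 12.7, 36.2]
eef_rot: [0.133, 2.959, 0.017]
wrist_force: [-11.3, 0.9, 6.8]
opening: 0.3
grasp_force: 5.3
```

Request:
play_rows --pt "1 2 0 0 0" --pt "1 4 0 0 0" --pt "1 4 0 0 0"

```text
time: 14.85
tool_pos: [585.1, 12.8, 35.0]
eef_rot: [0.134, 2.966, 0.017]
wrist_force: [-19.1, 0.6, 11.7]
opening: 0.4
grasp_force: 8.9
```

Request:
play_rows --pt "1 -25 0 0 0" --pt "1 -60 0 0 0" --pt "1 -95 0 10 0" --pt "1 -120 0 50 0" --pt "1 -135 0 95 0" --pt "1 -140 0 140 0" --pt "0.5 -140 0 185 0" --pt "0 -140 0 230 0"

```text
time: 15.65
tool_pos: [453.6, 12.4, 270.1]
eef_rot: [0.133, 2.948, 0.018]
wrist_force: [1.3, -0.6, 0.4]
opening: 12.2
grasp_force: 0.0
```

```bash
python3 - <<'E'
from h import *
st()
b=manip.grab_frame("top"); cv2.imwrite("pics/c4.png",cv2.resize(b[70:300,100:400],(780,598)))
for t,z in(("drawer_front",36),("drawer_floor",10),("caddy_bar",54),("caddy_pen_side",13),("caddy",10),("pen",18)):
    for x in manip.spot_point("top",t)[:1]: print(t,round(x["score"],2),np.round(x["centre"]),np.round(at_z("top",x["centre"],z)))
E
```

```text
15.65 q [-0.284 -0.087  0.175  2.118  0.04   0.919  1.35 ] pos [453.6  12.4 270.1] z [ 0.19   0.004 -0.982] y [0.088 0.996 0.021] F [ 1.3 -0.6  0.4] op 12.2
drawer_front 0.84 [237. 247.] [471.  26.  36.]
caddy_bar 0.56 [238. 215.] [543.  24.  54.]
caddy_pen_side 0.97 [241. 202.] [576.  23.  13.]
caddy 0.69 [243. 217.] [540.  17.  10.]
pen 0.78 [244. 201.] [578.  14.  18.]
```

View pics/c4.png

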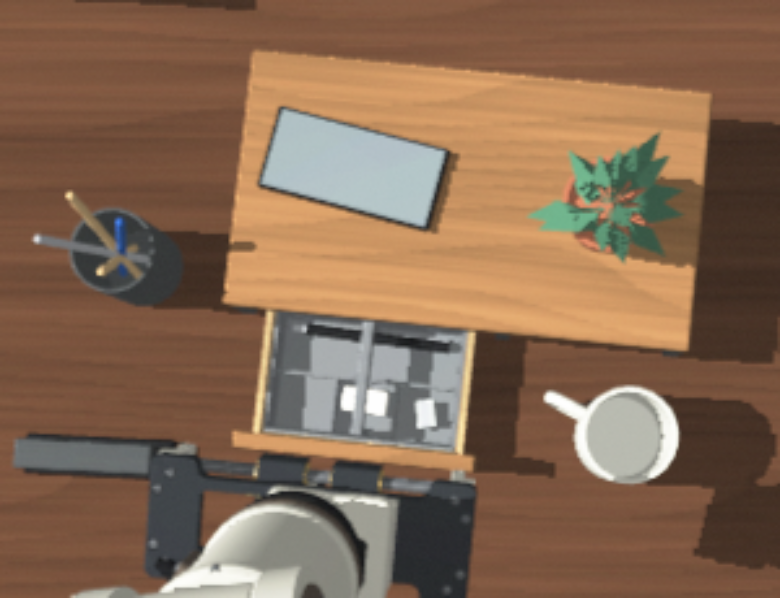

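Top view: the drawer has sprung out, with the pen at the back (crop (380,338)), the bar from crop (370,322) to (362,440), and eraser and sharpener at (365,400) and (427,412). It may still have been moving, so I'll look again.

```bash
python3 - <<'E'
from h import *
st()
b=manip.grab_frame("top"); cv2.imwrite("pics/top5.png",b)
for t,z in(("drawer_front",36),("caddy_bar",54),("caddy_pen_side",13),("caddy",10),("eraser",13),("sharpener",13)):
    for x in manip.spot_point("top",t)[:1]: print(t,round(x["score"],2),np.round(x["centre"]),np.round(at_z("top",x["centre"],z)))
r=manip.trace("top","caddy")[0]; print(r["box"],[at_z("top",p,38).round() for p in((r["box"][0],r["box"][1]),(r["box"][2],r["box"][3]))])
g=proj("top",(526.5,21.4,54)); print(g)
c=cv2.resize(b[170:290,180:320],(700,600),interpolation=cv2.INTER_CUBIC)
for p in((526.5,21.4,54),):
    q=(proj("top",p)-[180,170])*5; cv2.circle(c,(int(q[0]),int(q[1])),5,(0,0,255),-1)
cv2.imwrite("pics/c5.png",c)
E
```

```text
16.0 q [-0.283 -0.081  0.174  2.121  0.04   0.914  1.351] pos [453.   12.3 266. ] z [ 0.185  0.003 -0.983] y [0.088 0.996 0.019] F [ 0.1 -0.3 -1. ] op 39.8
drawer_front 0.78 [237. 253.] [458.  26.  36.]
caddy_bar 0.64 [239. 226.] [518.  21.  54.]
caddy_pen_side 0.65 [241. 208.] [560.  21.  13.]
caddy 0.64 [244. 226.] [521.  14.  10.]
eraser 0.54 [240. 230.] [510.  23.  13.]
sharpener 0.38 [263. 237.] [495. -30.  13.]
[202.8, 196.8, 277.5, 246.8] [array([584., 106.,  38.]), array([473., -65.,  38.])]
[238.8900231  222.16042464]
```

View pics/c5.png

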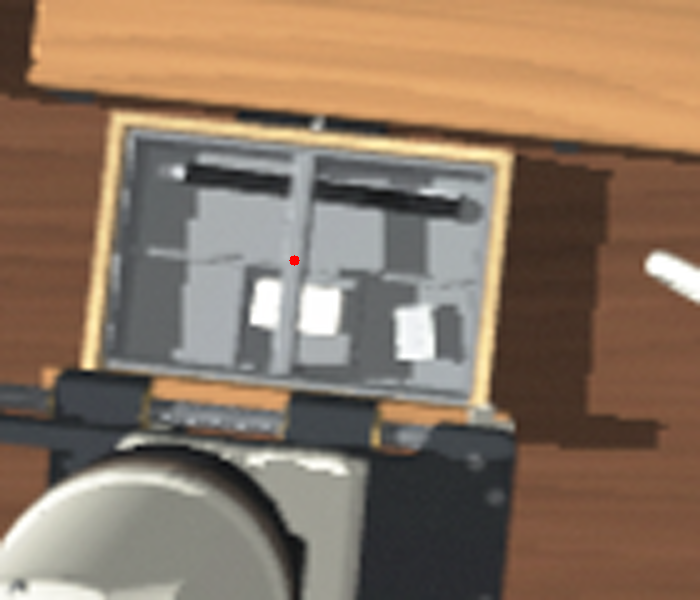

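The drawer is fully out, and my computed bar centre (dot at crop (294,262)) sits on the middle of the bar. Go above it, then down.

Request:
play_rows --pt "0 25 3 -30 0" --pt "0 50 6 -60 0" --pt "0 75 9 -90 0" --pt "0 75 9 -130 0" --pt "0 75 9 -155 0" --pt "0 75 9 -160 0" --pt "0 75 9 -160 0"

```text
time: 17.1
tool_pos: [528.7, 21.3, 107.0]
eef_rot: [0.134, 2.951, 0.016]
wrist_force: [0.4, -0.9, -0.6]
opening: 92.0
grasp_force: 0.0
```

```bash
python3 -c "from h import *; st()"
```

```text
17.1 q [-0.255  0.295  0.174  2.129 -0.07   0.535  1.445] pos [528.7  21.3 107. ] z [ 0.187  0.003 -0.982] y [0.089 0.996 0.019] F [ 0.4 -0.9 -0.6] op 92.0
```

Request:
play_rows --pt "0 0 0 -30 0" --pt "0 0 0 -50 0" --pt "0 0 0 -59 0" --pt "0 0 0 -60 0" --pt "0.5 0 0 -60 0" --pt "1 0 0 -60 0" --pt "1 0 0 -60 0" --pt "1 0 0 -60 0"

```text
time: 17.9
tool_pos: [529.8, 21.5, 48.4]
eef_rot: [0.133, 2.948, 0.018]
wrist_force: [0.8, 0.1, 0.1]
opening: 64.1
grasp_force: 0.0
```

Request:
play_rows --pt "1 0 0 0 0" --pt "1 0 0 0 0" --pt "1 0 0 0 0" --pt "1 0 0 0 0"

```text
time: 18.3
tool_pos: [529.2, 21.4, 47.6]
eef_rot: [0.133, 2.949, 0.017]
wrist_force: [0.5, 1.3, 0.6]
opening: 32.1
grasp_force: 0.0
```

```bash
python3 -c "from h import *; st()"
```

```text
18.3 q [-0.227  0.407  0.145  2.159 -0.109  0.392  1.478] pos [529.2  21.4  47.6] z [ 0.188  0.003 -0.982] y [0.088 0.996 0.02 ] F [0.5 1.3 0.6] op 32.1
```

Request:
play_rows --pt "1 0 0 0 0" --pt "1 0 0 0 0" --pt "1 0 0 0 0" --pt "1 0 0 0 0" --pt "1 0 0 0 0"

```text
time: 18.8
tool_pos: [529.9, 21.2, 48.3]
eef_rot: [0.134, 2.948, 0.017]
wrist_force: [-1.2, -0.5, 5.3]
opening: 0.4
grasp_force: 2.5
```

```bash
python3 -c "from h import *; st(); print(manip.state()['grasp_force'])"
```

```text
18.8 q [-0.227  0.406  0.145  2.158 -0.109  0.393  1.478] pos [529.9  21.2  48.3] z [ 0.19   0.003 -0.982] y [0.089 0.996 0.02 ] F [-1.2 -0.5  5.3] op 0.4
2.5448921583301853
```

Jaws closed to 0.4 mm, so something is off. Look.

```bash
python3 - <<'E'
from h import *
b=manip.grab_frame("top");a=manip.grab_frame("scene"); st()
cv2.imwrite("pics/c6.png",np.hstack([cv2.resize(a[150:270,220:340],(400,400)),cv2.resize(b[160:280,180:300],(400,400))]))
for t,z in(("drawer_front",36),("caddy_bar",54),("caddy_pen_side",13),("caddy",10)):
    for c in ("top","scene"):
      for x in manip.spot_point(c,t)[:1]: print(c,t,round(x["score"],2),np.round(x["centre"]),np.round(at_z(c,x["centre"],z)))
E
```

```text
18.9 q [-0.227  0.406  0.145  2.158 -0.109  0.392  1.478] pos [529.9  21.2  48.3] z [ 0.19   0.003 -0.982] y [0.089 0.996 0.02 ] F [-1.1 -0.9  5. ] op 0.9
scene drawer_front 0.74 [286. 183.] [443.  40.  36.]
top caddy_bar 0.6 [237. 134.] [726.  29.  54.]
scene caddy_bar 0.91 [304. 192.] [531.  20.  54.]
top caddy_pen_side 0.86 [242. 212.] [552.  20.  13.]
scene caddy_pen_side 0.83 [309. 206.] [554.  22.  13.]
scene caddy 0.88 [304. 201.] [523.  34.  10.]
```

View pics/c6.png

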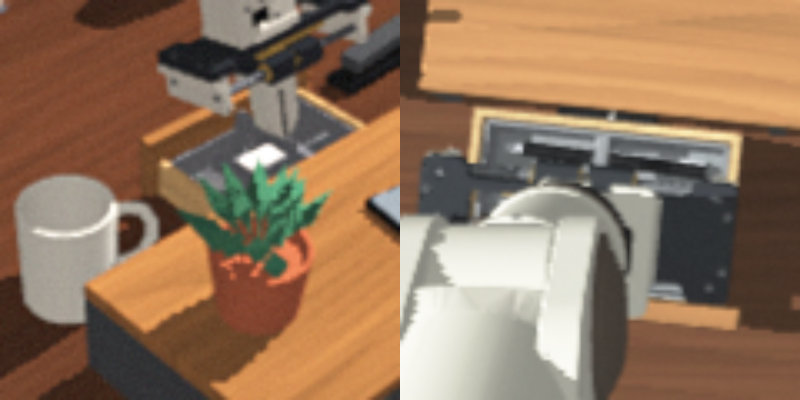

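The closed fingertips seem to be right above the bar, at scene crop (285,140), i.e. px (305,192). Check that height by projection.

```bash
python3 - <<'E'
from h import *
for z in (30,37.5,48,58,65): print(z,proj("scene",(532,21.3,z)).round(1))
b=cv2.imread("pics/top5.png"); a=manip.grab_frame("scene"); st()
cv2.imwrite("pics/c7.png",cv2.resize(a[145:235,250:350],(800,600) if 0 else (660,594),interpolation=cv2.INTER_CUBIC))
E
```

```text
30 [303.9 198.5]
37.5 [304.  196.5]
48 [304.2 193.7]
58 [304.4 190.9]
65 [304.5 189. ]
19.35 q [-0.227  0.406  0.145  2.158 -0.109  0.392  1.478] pos [529.9  21.2  48.3] z [ 0.19   0.003 -0.982] y [0.089 0.996 0.02 ] F [-1.8 -0.2  3.7] op 0.6
```

View pics/c7.png

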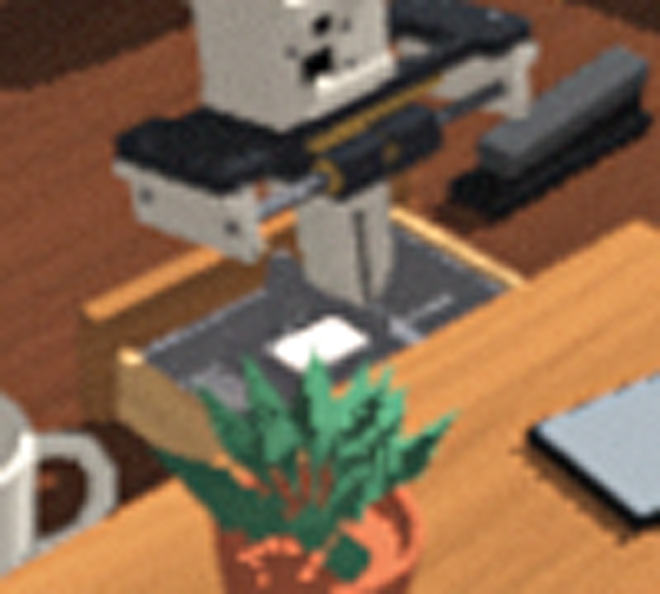

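The fingertip's lower edge is at px (305,192), which corresponds to z≈55–60, not 37: the tips are resting on the bar's top, about 20 mm higher than assumed. Open, go 21 mm lower, and grip again.

Request:
play_rows --pt "0.3 0 0 4 0" --pt "0.3 0 0 4 0" --pt "0.3 0 0 4 0" --pt "0.3 0 0 4 0" --pt "0.3 0 0 4 0" --pt "0.3 0 0 4 0" --pt "0.3 0 0 4 0" --pt "0.3 0 0 4 0"

```text
time: 20.15
tool_pos: [529.2, 21.4, 51.6]
eef_rot: [0.133, 2.949, 0.017]
wrist_force: [-0.6, 0.4, 0.8]
opening: 60.1
grasp_force: 0.0
```

Request:
play_rows --pt "0.3 0 0 -6 0" --pt "0.3 0 0 -14 0" --pt "0.3 0 0 -20 0" --pt "0.3 0 0 -24 0" --pt "0.3 0 0 -24 0"

```text
time: 20.65
tool_pos: [528.5, 21.3, 26.6]
eef_rot: [0.134, 2.951, 0.017]
wrist_force: [-0.6, -0.5, 0.0]
opening: 64.4
grasp_force: 0.0
```

```bash
python3 -c "from h import *; st()"
```

```text
20.65 q [-0.214  0.449  0.131  2.165 -0.12   0.346  1.488] pos [528.5  21.3  26.6] z [ 0.187  0.003 -0.982] y [0.088 0.996 0.02 ] F [-0.6 -0.5  0. ] op 64.4
```

Request:
play_rows --pt "1 0 0 0 0" --pt "1 0 0 0 0" --pt "1 0 0 0 0" --pt "1 0 0 0 0" --pt "1 0 0 0 0" --pt "1 0 0 0 0" --pt "1 0 0 0 0" --pt "1 0 0 0 0"

```text
time: 21.45
tool_pos: [529.3, 21.5, 27.7]
eef_rot: [0.134, 2.949, 0.017]
wrist_force: [-0.1, 0.2, 0.3]
opening: 9.9
grasp_force: 30.0
```

Request:
play_rows --pt "1 0 0 0 0" --pt "1 0 0 0 0" --pt "1 0 0 0 0"

```text
time: 21.75
tool_pos: [529.2, 21.4, 27.7]
eef_rot: [0.134, 2.949, 0.017]
wrist_force: [0.4, 0.8, 1.9]
opening: 9.7
grasp_force: 30.0
```

```bash
python3 -c "from h import *; st()"
```

```text
21.75 q [-0.215  0.447  0.131  2.165 -0.12   0.346  1.488] pos [529.2  21.4  27.7] z [ 0.188  0.003 -0.982] y [0.088 0.996 0.02 ] F [0.4 0.8 1.9] op 9.7
```

Gripped (9.8 mm, 30 N). Lift.

Request:
play_rows --pt "1 0 0 5 0" --pt "1 0 0 14 0" --pt "1 0 0 28 0" --pt "1 0 0 45 0" --pt "1 0 0 65 0" --pt "1 0 0 85 0" --pt "1 0 0 105 0" --pt "1 0 0 120 0"

```text
time: 22.55
tool_pos: [529.3, 21.3, 149.5]
eef_rot: [0.134, 2.948, 0.017]
wrist_force: [0.1, 0.8, -2.7]
opening: 9.8
grasp_force: 30.0
```

```bash
python3 -c "
from h import *
st()
manip.grab_frame('scene')
for t in ('caddy','drawer_floor','caddy_bar','drawer_front'):
  for x in manip.spot_point('scene',t)[:1]: print(t,round(x['score'],2),np.round(x['centre']))
print(proj('scene',(527,21,130)),proj('scene',(527,21,10)))"
```

```text
22.55 q [-0.274  0.224  0.193  2.1   -0.048  0.633  1.427] pos [529.3  21.3 149.5] z [ 0.189  0.003 -0.982] y [0.088 0.996 0.02 ] F [ 0.1  0.8 -2.7] op 9.8
caddy 0.66 [332. 169.]
drawer_floor 0.81 [302. 202.]
caddy_bar 0.71 [304. 154.]
drawer_front 0.73 [283. 170.]
[304.21758563 169.87389236] [302.25770405 203.09278542]
```

Request:
play_rows --pt "1 0 0 0 -3" --pt "1 0 0 0 -9" --pt "1 0 0 0 -17" --pt "1 0 0 0 -25" --pt "1 0 0 0 -33" --pt "1 0 0 0 -41" --pt "1 0 0 0 -49" --pt "1 0 0 0 -57"

```text
time: 23.6
tool_pos: [528.1, 21.5, 146.3]
eef_rot: [1.54, 2.539, -0.123]
wrist_force: [-0.4, 0.0, -2.7]
opening: 9.8
grasp_force: 30.0
```

Request:
play_rows --pt "1 0 0 0 -8" --pt "1 0 0 0 -16" --pt "1 0 0 0 -24" --pt "1 0 0 0 -32" --pt "1 0 0 0 -40" --pt "1 0 0 0 -48" --pt "1 0 0 0 -56" --pt "1 0 0 0 -64"

```text
time: 24.4
tool_pos: [528.5, 21.7, 146.3]
eef_rot: [2.704, 1.364, -0.245]
wrist_force: [0.2, -0.3, -2.9]
opening: 10.0
grasp_force: 30.0
```

Request:
play_rows --pt "1 0 0 0 -8" --pt "1 0 0 0 -16" --pt "1 0 0 0 -24" --pt "1 0 0 0 -32" --pt "1 0 0 0 -40" --pt "1 -2 0 0 -48" --pt "1 -4 0 0 -55" --pt "1 -5 0 0 -59"

```text
time: 25.2
tool_pos: [523.5, 20.8, 146.3]
eef_rot: [3.111, -0.149, -0.298]
wrist_force: [-0.3, 0.1, -2.7]
opening: 9.8
grasp_force: 30.0
```

```bash
python3 -c "from h import *; st()"
```

```text
25.2 q [-0.687  0.581  0.825  1.791 -0.43   1.174 -1.36 ] pos [523.5  20.8 146.3] z [-0.19  -0.004 -0.982] y [-0.093 -0.995  0.022] F [-0.3  0.1 -2.7] op 9.8
```

Turned half round, holding well. Lower to just above the drawer walls, then slowly.

Request:
play_rows --pt "1 0 0.5 -8 0" --pt "1 0 0.5 -24 0" --pt "1 0 0.5 -42 0" --pt "1 0 0.5 -58 0" --pt "1 0 0.5 -70 0" --pt "1 0 0.5 -78 0" --pt "1 0 0.5 -80 0" --pt "1 0 0.5 -80 0"

```text
time: 26.0
tool_pos: [524.3, 21.7, 67.5]
eef_rot: [3.113, -0.141, -0.296]
wrist_force: [0.5, -0.5, -1.8]
opening: 9.7
grasp_force: 30.0
```

```bash
python3 - <<'E'
from h import *
st()
a=manip.grab_frame("scene"); b=manip.grab_frame("top")
cv2.imwrite("pics/c8.png",np.hstack([cv2.resize(a[140:240,250:350],(400,400),interpolation=cv2.INTER_CUBIC),cv2.resize(b[180:280,190:290],(400,400),interpolation=cv2.INTER_CUBIC)]))
E
```

```text
26.0 q [-0.635  0.687  0.754  1.833 -0.514  1.042 -1.3  ] pos [524.3  21.7  67.5] z [-0.189 -0.003 -0.982] y [-0.088 -0.996  0.02 ] F [ 0.5 -0.5 -1.8] op 9.7
```

View pics/c8.png

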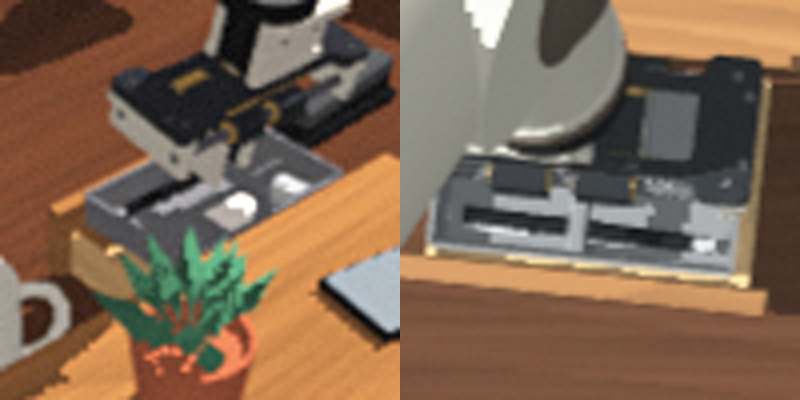

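The caddy is over the drawer with the pen side at the front (top crop (585,230)), all items inside, rim parallel with the drawer. Lower slowly.

Request:
play_rows --pt "1 0 0 -4 0" --pt "1 0 0 -8 0" --pt "1 0 0 -12 0" --pt "1 0 0 -16 0" --pt "1 0 0 -20 0" --pt "1 0 0 -24 0"

```text
time: 26.7
tool_pos: [524.1, 21.9, 43.2]
eef_rot: [3.113, -0.141, -0.296]
wrist_force: [0.1, 0.3, -1.9]
opening: 9.7
grasp_force: 30.0
```

Request:
play_rows --pt "1 0 0 -3 0" --pt "1 0 0 -6 0" --pt "1 0 0 -9 0" --pt "1 0 0 -11 0" --pt "1 0 0 -12 0"

```text
time: 27.2
tool_pos: [523.9, 21.9, 31.4]
eef_rot: [3.113, -0.141, -0.297]
wrist_force: [-2.0, 0.4, -0.4]
opening: 9.6
grasp_force: 30.0
```

```bash
python3 -c "from h import *; st()"
```

```text
27.2 q [-0.61   0.738  0.718  1.844 -0.554  0.985 -1.274] pos [523.9  21.9  31.4] z [-0.189 -0.003 -0.982] y [-0.088 -0.996  0.02 ] F [-2.   0.4 -0.4] op 9.6
```

Request:
play_rows --pt "1 -1 0 0 0" --pt "1 -1 0 -2 0" --pt "1 -1 0 -4 0" --pt "1 -1 0 -4 0"

```text
time: 27.6
tool_pos: [523.4, 21.7, 27.8]
eef_rot: [3.113, -0.141, -0.295]
wrist_force: [-1.1, 0.2, -0.3]
opening: 9.8
grasp_force: 30.0
```

```bash
python3 -c "from h import *; st()"
```

```text
27.6 q [-0.608  0.742  0.715  1.847 -0.558  0.978 -1.271] pos [523.4  21.7  27.8] z [-0.188 -0.003 -0.982] y [-0.089 -0.996  0.02 ] F [-1.1  0.2 -0.3] op 9.8
```

Request:
play_rows --pt "1 -0.5 0 -1 0" --pt "1 -0.5 0 -2 0" --pt "1 -0.5 0 -2 0"

```text
time: 27.9
tool_pos: [524.6, 21.6, 27.6]
eef_rot: [3.114, -0.141, -0.291]
wrist_force: [-2.0, -0.2, 13.5]
opening: 9.6
grasp_force: 30.0
```

Seated on the floor (z unchanged, force up). Ease off, open, rise.

Request:
play_rows --pt "1 0 0 2 0" --pt "0.4 0 0 2 0" --pt "0.4 0 0 2 0" --pt "0.4 0 0 2 0" --pt "0.4 0 0 2 0" --pt "0.4 0 0 2 0" --pt "0.4 0 0 10 0" --pt "0.4 0 0 25 0"

```text
time: 28.7
tool_pos: [521.9, 21.8, 50.7]
eef_rot: [3.112, -0.141, -0.299]
wrist_force: [0.1, 1.3, -1.0]
opening: 54.6
grasp_force: 0.0
```

Request:
play_rows --pt "0.4 0 0 30 0" --pt "0.5 0 0 70 0" --pt "1 -40 0 110 8.5" --pt "1 -85 0 125 17" --pt "1 -110 0 125 25.5" --pt "1 -120 0 125 34" --pt "1 -120 0 125 42.5" --pt "1 -120 0 125 51"

```text
time: 29.5
tool_pos: [402.9, 22.1, 176.9]
eef_rot: [2.797, 1.192, -0.249]
wrist_force: [0.2, -0.5, -0.3]
opening: 3.7
grasp_force: 0.0
```

```bash
python3 - <<'E'
from h import *
st()
a=manip.grab_frame("scene"); b=manip.grab_frame("top")
cv2.imwrite("pics/c9.png",np.hstack([cv2.resize(a[140:240,250:350],(400,400),interpolation=cv2.INTER_CUBIC),cv2.resize(b[180:280,190:290],(400,400),interpolation=cv2.INTER_CUBIC)]))
for c in("top","scene"):
  for t,z in(("drawer_front",36),("caddy_bar",54),("caddy_pen_side",13)):
    for x in manip.spot_point(c,t)[:1]: print(c,t,round(x["score"],2),np.round(x["centre"]),np.round(at_z(c,x["centre"],z)))
E
```

```text
29.5 q [-0.923  0.215  0.779  2.102 -0.025  1.021 -0.896] pos [402.9  22.1 176.9] z [-0.114 -0.147 -0.983] y [ 0.722 -0.691  0.02 ] F [ 0.2 -0.5 -0.3] op 3.7
top drawer_front 0.55 [235. 252.] [459.  30.  36.]
top caddy_bar 0.65 [239. 222.] [526.  22.  54.]
top caddy_pen_side 0.79 [238. 234.] [501.  28.  13.]
scene drawer_front 0.96 [287. 185.] [451.  36.  36.]
scene caddy_bar 0.91 [303. 192.] [531.  19.  54.]
scene caddy_pen_side 0.64 [298. 196.] [496.  35.  13.]
```

View pics/c9.png

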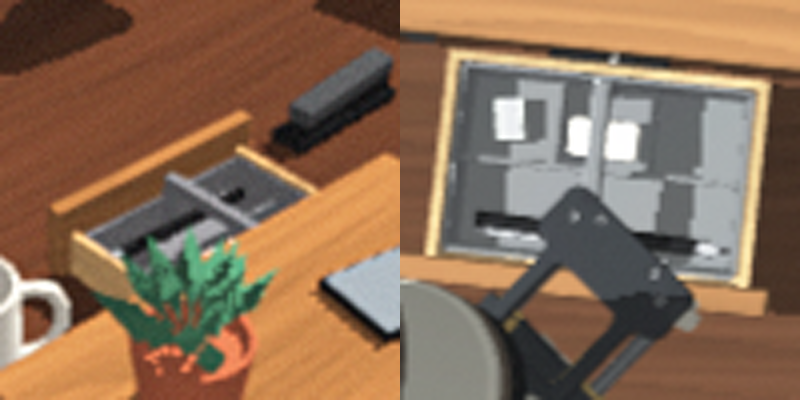

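Both views show the caddy flat in the drawer, pen at the front (top crop (600,235)), eraser and sharpener at the back, stapler untouched. Turn the tool back for pressing.

Request:
play_rows --pt "1 0 0 0 8.5" --pt "1 0 0 0 17" --pt "1 0 0 0 25.5" --pt "1 0 0 0 34" --pt "1 0 0 0 42.5" --pt "1 0 0 0 51" --pt "1 0 0 0 59.5" --pt "1 0 0 0 68"

```text
time: 30.7
tool_pos: [402.8, 21.6, 175.6]
eef_rot: [1.616, 2.491, -0.129]
wrist_force: [-0.3, 0.1, -0.5]
opening: 0.3
grasp_force: 0.0
```

Request:
play_rows --pt "1 3 0 0 8.5" --pt "1 6 0 0 17" --pt "1 9 0 0 25.5" --pt "1 12 0 0 34" --pt "1 15 0 0 42.5" --pt "1 15 0 0 51" --pt "1 15 0 0 59.5" --pt "1 15 0 0 61"

```text
time: 31.5
tool_pos: [417.6, 20.8, 175.6]
eef_rot: [0.132, 2.95, 0.017]
wrist_force: [0.4, 0.2, 0.6]
opening: 0.5
grasp_force: 0.0
```

```bash
python3 -c "from h import *; st()"
```

```text
31.5 q [-0.904 -0.063  0.758  2.321  0.106  0.682  1.262] pos [417.6  20.8 175.6] z [ 0.188  0.003 -0.982] y [0.087 0.996 0.02 ] F [0.4 0.2 0.6] op 0.5
```

Request:
play_rows --pt "1 8 0 -40 0" --pt "1 12 0 -80 0" --pt "1 12 0 -110 0" --pt "1 12 0 -120 0" --pt "1 12 0 -120 0"

```text
time: 32.0
tool_pos: [428.2, 20.6, 53.8]
eef_rot: [0.137, 2.953, 0.013]
wrist_force: [0.4, -0.2, 0.7]
opening: 0.2
grasp_force: 0.0
```

```bash
python3 -c "from h import *; st()"
```

```text
32.0 q [-0.687  0.303  0.623  2.391 -0.472  0.351  1.807] pos [428.2  20.6  53.8] z [ 0.184  0.    -0.983] y [0.091 0.996 0.017] F [ 0.4 -0.2  0.7] op 0.2
```

Request:
play_rows --pt "1 6 0 -6 0" --pt "1 12 -1 -10 0" --pt "1 18 -2 -10 0" --pt "1 26 -2 -10 0" --pt "1 36 -3 -12 0" --pt "1 46 -4 -14 0" --pt "1 56 -5 -16 0" --pt "1 66 -6 -18 0"

```text
time: 32.8
tool_pos: [495.4, 16.3, 37.6]
eef_rot: [0.133, 2.951, 0.018]
wrist_force: [-5.9, 0.4, 3.7]
opening: 0.3
grasp_force: 2.9
```

```bash
python3 -c "from h import *; st()"
```

```text
32.8 q [-0.548  0.429  0.524  2.249 -0.562  0.379  1.908] pos [495.4  16.3  37.6] z [ 0.187  0.004 -0.982] y [0.088 0.996 0.021] F [-5.9  0.4  3.7] op 0.3
```

Request:
play_rows --pt "1 10 -1 -2 0" --pt "1 20 -2 -4 0" --pt "1 30 -3 -6 0" --pt "1 40 -4 -8 0" --pt "1 50 -5 -8 0" --pt "1 60 -5 -8 0" --pt "1 68 -6 -8 0" --pt "1 74 -6 -8 0"

```text
time: 33.6
tool_pos: [567.3, 9.4, 29.0]
eef_rot: [0.134, 2.955, 0.018]
wrist_force: [-11.9, -1.9, 9.1]
opening: 0.1
grasp_force: 5.8
```

Request:
play_rows --pt "1 4 0 0 0" --pt "1 8 0 0 0" --pt "1 11 -1 0 0" --pt "1 14 -1 0 0" --pt "1 16 -1 0 0" --pt "1 16 -1 0 0"

```text
time: 34.2
tool_pos: [584.0, 8.0, 29.0]
eef_rot: [0.134, 2.953, 0.016]
wrist_force: [-8.1, -1.0, 3.6]
opening: 0.6
grasp_force: 3.5
```

```bash
python3 -c "from h import *; st()"
```

```text
34.2 q [-0.471  0.563  0.502  2.043 -0.58   0.47   1.924] pos [584.   8.  29.] z [ 0.185  0.002 -0.983] y [0.089 0.996 0.019] F [-8.1 -1.   3.6] op 0.6
```

Request:
play_rows --pt "1 2 0 0 0" --pt "1 4 0 0 0" --pt "1 5 0 0 0" --pt "1 5 0 0 0"

```text
time: 34.6
tool_pos: [586.0, 8.1, 28.3]
eef_rot: [0.135, 2.958, 0.017]
wrist_force: [-14.0, -1.7, 8.6]
opening: 0.5
grasp_force: 6.5
```

Request:
play_rows --pt "1 2 0 0 0" --pt "1 3 0 0 0" --pt "1 3 0 0 0"

```text
time: 34.9
tool_pos: [586.2, 8.4, 27.4]
eef_rot: [0.135, 2.963, 0.019]
wrist_force: [-20.5, -1.6, 12.5]
opening: 0.4
grasp_force: 9.4
```

At the firm stop. Let go gently and back away.

Request:
play_rows --pt "1 -5 0 0 0" --pt "1 -9 0 0 0" --pt "1 -13 0 0 0" --pt "1 -17 0 0 0" --pt "1 -22 0 0 0" --pt "1 -30 0 0 0" --pt "1 -40 0 0 0"

```text
time: 35.6
tool_pos: [553.9, 8.9, 30.0]
eef_rot: [0.133, 2.948, 0.017]
wrist_force: [-0.1, 0.4, 0.1]
opening: 0.6
grasp_force: 0.0
```

Request:
play_rows --pt "1 -40 0 5 0" --pt "1 -80 0 20 0" --pt "1 -110 0 60 0" --pt "1 -130 0 105 0" --pt "1 -130 0 150 0" --pt "1 -130 0 190 0" --pt "1 -130 0 190 0" --pt "1 -130 0 190 0"

```text
time: 36.4
tool_pos: [424.3, 10.4, 220.9]
eef_rot: [0.132, 2.946, 0.027]
wrist_force: [0.1, -0.4, -0.2]
opening: 0.7
grasp_force: 0.0
```

```bash
python3 - <<'E'
from h import *
st()
b=manip.grab_frame("top"); a=manip.grab_frame("scene"); o=cv2.imread("pics/top0.png"); os=cv2.imread("pics/scene0.png")
for t,z in(("drawer_front",36),("mug",0),("phone",84),("pot",84),("pencil_cup",0)):
    for x in manip.spot_point("top",t)[:1]: print(t,round(x["score"],2),np.round(x["centre"]),np.round(at_z("top",x["centre"],z)))
print("scene drawer parts",[ (t,[round(x["score"],2) for x in manip.spot_point("scene",t)[:1]]) for t in("caddy","drawer_floor","drawer_front")])
d=cv2.absdiff(b,o).max(2)
print("board/phone/pot/mug diff", (d[90:185,190:370]>40).sum(), (d[215:260,305:365]>40).sum())
cv2.imwrite("pics/c10.png",cv2.resize(b[70:300,100:400],(780,598)))
E
```

```text
36.4 q [-1.051 -0.188  0.877  2.259  0.229  0.822  1.171] pos [424.3  10.4 220.9] z [ 0.192  0.009 -0.981] y [0.087 0.996 0.026] F [ 0.1 -0.4 -0.2] op 0.7
drawer_front 0.72 [242. 194.] [590.  18.  36.]
mug 0.81 [337. 236.] [ 500. -200.    0.]
phone 0.65 [236. 140.] [706.  27.  84.]
pot 0.76 [330. 150.] [ 684. -178.   84.]
pencil_cup 0.91 [155. 171.] [649. 228.   0.]
scene drawer parts [('caddy', []), ('drawer_floor', []), ('drawer_front', [])]
board/phone/pot/mug diff 0 0
```

View pics/c10.png

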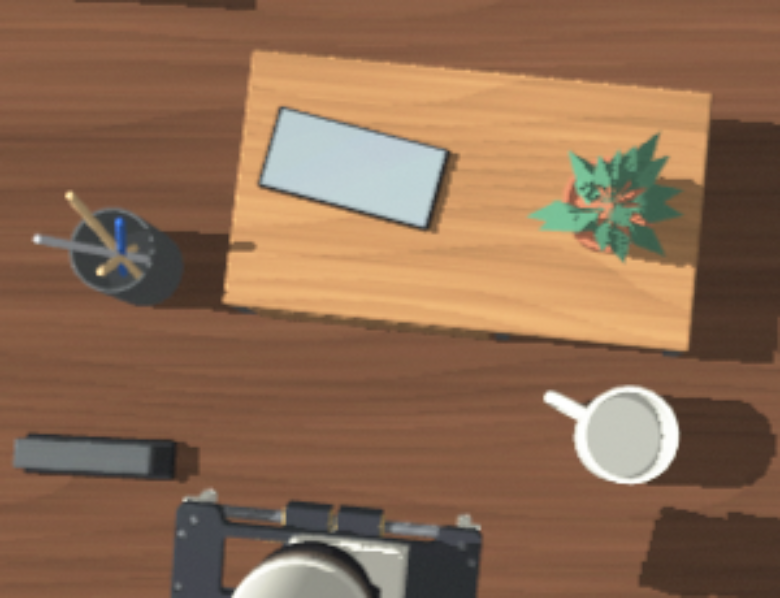

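The drawer is shut and flush (front edge at crop (360,325)), and it stays shut; everything else is unchanged.

```bash
python3 -c "from h import *; print(manip.sign_off())"
```

```text
the job is handed in; nothing more can be done
None
```

The caddy is turned with the pen compartment at the front and lies flat in the drawer with pen, eraser and sharpener in it; the drawer latched shut and stayed shut, the other things I checked had not moved, and the job was handed in at about 37 s.

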